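# Try the wing nut on the orange spool and back off when the thread crosses

## Task

The yellow wing nut on top of the orange filament spool seems to have been started crossed: turn it gently clockwise (seen from above) until it binds and carries the white pointer under it into the green zone of the dial, stop there without ever letting the pointer reach the red zone, then turn the nut back anticlockwise about an eighth of a turn from where it bound and let go. Leave the wing nut on the blue spool as it is.

Things in the scene. Friction and masses are not known exactly. Their poses are not given: they have to be found in the camera images.
- orange_nut: Yellow wing nut on the orange filament spool. Origin: centre of its underside, on the turning axis, 74 mm above the table; z up, x along the wings. From 5 to 28 mm above the origin a bar 56 mm long (x), 14 mm thick (y), to grip across y from above; wing ends rise to 34 mm; disc 28 mm wide below 5 mm. Turns in place, drag 0.02 N m. Clockwise it runs free 20 to 52 degrees, then binds; 80 degrees of play in all.
- orange_spindle (a joint): Twist of the orange spool's upright spindle, rad, clockwise from above positive. 0 at rest, sprung at 1 N m per rad, returns when let go. While the nut runs free it stays within 0.03; once the nut binds, nut, spindle and white pointer turn on together against the spring. Green zone of the dial: 0.08 to 0.36; red from 0.40.
- orange_pointer (a point): Tip of the thin white pointer on the orange spindle under the nut, 56 mm from the axis, 71 mm above the table; x outwards along the pointer, z up. It shows the twist on the dial (green, then red marks) on the spool's flat top. The spool is 130 mm across, its top 64 mm above the table; it and its stand are fixed.
- blue_wing (a point): Point on the end of one wing of the same yellow wing nut on the blue filament spool (same stand, spool and pointer), 28 mm from that nut's axis. Bystander: not to be turned.
Mind the look-alikes: they are no part of the job. Leave any pink or turquoise look-alike of the part that bears orange_nut alone.

How it is judged (in metres and radians):
On the way:
1. the orange spool's nut is turned clockwise until it binds and the pointer is in the green zone (spindle twist over 0.08 rad, nut within 0.2 rad of its binding angle on the spindle) (value of joint orange_spindle above 0.08 rad and angle between the x axis of orange_nut and the x axis of orange_pointer, either way round below 0.2 rad), for 0.1 s.
At the end, for the whole second after the job is handed in: The orange spool's wing nut stands 23 to 70 degrees anticlockwise of where it binds on the spindle, at rest; the pointer is back at zero (spindle twist under 0.06 rad); the blue spool's nut is not turned (wing moved less than 8 mm) (angle between the x axis of orange_nut and the x axis of orange_pointer, either way round between 0.4 and 1.22 rad and value of joint orange_spindle below 0.06 rad and angular speed of orange_nut below 0.15 rad/s and distance of blue_wing from where it was at the start of the episode below 0.008 m); the robot touches nothing.
It fails at once if the nut is forced: the pointer reaches the red zone (spindle twist over 0.40 rad) (value of joint orange_spindle above 0.4 rad).
It fails at once if the blue spool's wing nut is turned (wing moved over 8 mm) (distance of blue_wing from where it was at the start of the episode above 0.008 m).
It also fails if it takes over 45 s, if anything falls off the work surface, if the arm or the gripper's body presses on something with over 40 N, if the wrist force passes 120 N, or if a joint passes its speed limit or range.

## Robot

A 6-joint arm with a two-finger parallel gripper is mounted at the origin on the work surface. World frame = base frame: x ahead of the robot, y to its left, z up, the work surface at z = 0. Lengths are in mm, angles in rad, forces in N, time in s.
With the tool pointing down it reaches from about 350 to 850 mm from the base axis. Payload 8.1 kg.
Tool frame: the origin (TCP) lies between the finger pads; the fingertips stand 25 mm ahead of it and the grasp point (between the pads) lies 6 mm ahead of it (bot.tcp_to_tips is the distance from the TCP to the fingertips, in mm); z points along the fingers, y is the line along which they close (so a half turn about z gives the same grasp; the last joint's range is limited). The gripper opens to 85 mm and grips with 20 to 120 N. Pads are 22 mm wide; open, the fingers measure 114 mm over their backs; the gripper's body (76 mm by 85 mm) begins 54 mm behind the grasp point. The pads swing forward as they close: fully open they stand 13 mm farther back than shut.
Start: joints at [1.257, 0.13, 1.488, -0, 1.523, -0.085], TCP at [136.063, 584.374, 256.292] pointing down, gripper open.
Joint ranges: [-2.96, 2.96], [-0.89, 2.26], [0.02, 2.5], [-1.34, 4.48], [0, 2.73], [-2.66, 2.66]. Speed limits (rad/s): [2.39, 2.39, 2.79, 3.14, 3.14, 3.14].

## Interface

Orientations are given as a unit quaternion [w, x, y, z].
In Python, from rig import bot, eyes, order, nets gives the robot as it stands. The module is installed in compiled form; this text tells all that it offers.
- The arm moves only by the shell command python3 -m jog 'ROWS' [OPENING] [FORCE]. ROWS is JSON, a list that holds one entry, the list of rows, each a list of 6 numbers: the shift along the tool's x, y, z in cm, then the turn, a rotation vector about the tool's x, y, z in degrees. A call has 1 to 12 rows; each row is the pose to reach, as a shift and turn from the pose commanded when the call began, along the tool's axes at that moment; what a row does not reach only later rows make up. A row lasts 1/10 s, in which the tool goes at most 50 mm and 8.59 degrees, less where a joint would pass 70% of its speed; a pose out of reach is approached as far as the arm can. A call with a gripper value outside its range is refused whole. OPENING is the finger opening in cm, from 0 to 8.54, set as the call begins (- or left out, the last holds). The fingers move at their own pace and stop on an object; FORCE is the grip in N (left out, the last holds). Time passes only in rows, so rows that repeat a pose let the fingers close. It gives the time, the measured TCP pose, the force, the opening and the grip force at its end, in the units of the state.
- bot.read_state(): the state, without advancing time (a new reading comes with each control period).
- eyes.read_camera(name): name is "side" or "top" or "wrist"; returns a dict with "color" (420x560x3 uint8, blue, green, red), "K" (3x3 intrinsics, pixels), "k1" (the pictures are not rectified: a ray, as slopes to the right and down, at radius r is drawn at 1 + k1 r^2 times it, then the intrinsics apply), "R" (3x3) and "t" (3): a world point X has camera coordinates R X + t. Camera axes: x right, y down, z forward; pixel columns grow to the right and rows downward; lengths in mm; the calibration is good to about 2 mm. A picture is of the moment at which its call begins. There is no depth.
- order.hand_in(): hands the job in; it is judged then, once.
Trained networks look in a picture, given as the dict that the camera call returned (one of the last four; its "shot" number tells which), for a name from the list of things; names that differ only in an ending like _2 or _b are one class to them, and where a whole thing is asked for, a point or a joint stands for the part that bears it (a point fixed in the world has none). Each returns a list of dicts, best first, with "p" (0 to 1); they miss things now and then, are a little off and sometimes report something else, mostly with a low value. They report only what shows in the picture. A call takes as long as a camera call. They do not tell look-alikes from the thing itself.
- nets.search_frame(query, picture): "xyz" ([x, y, z] in mm, in world coordinates, good to about 4 mm: the middle of the surface that is visible of it).
The state is a dict: "clock": time; "q": joint angles; "dq": joint speeds; "joint_torque": joint torques, N m; "eef_pos": TCP position; "tool_rot": TCP orientation; "wrist_force": force on the tool from outside, world axes, zero at the start; "torque": the same for the moment, N m; "width": finger opening in mm; "gripper_force": force on a finger pad.
Only numpy, scipy, OpenCV 4.12 (cv2) and the standard library are available. Lean on these libraries where they do the work, as an engineer would, in place of code of your own. Each camera call takes 0.05 s, during which the arm holds its last target. There are 200 camera calls.

## Working session

There is one attempt and no reset: what is moved stays moved. The work goes in short steps, Python scripts to look and compute and a shell command to move; the robot and the scene stay as the last step left them, time stands still between calls to the robot, and variables do not carry over. Pictures are saved under pics/ and viewed, at most 10 in all, crops included, and the job is handed in when it is done.

```bash
mkdir -p pics; cat > h.py <<'E'
import numpy as np, cv2
from rig import bot, eyes, order, nets
def px(c,X):
    p=c["R"]@np.array(X,float)+c["t"]; s=p[:2]/p[2]; s=s*(1+c["k1"]*(s@s)); K=np.array(c["K"]); return (K[:2,:2]@s+K[:2,2])
def ray(c,u,v,z):
    K=np.array(c["K"]); d=np.array([(u-K[0,2])/K[0,0],(v-K[1,2])/K[1,1]]); s=d.copy()
    for _ in range(20): s=d/(1+c["k1"]*(s@s))
    R=np.array(c["R"]); o=-R.T@c["t"]; w=R.T@np.array([*s,1]); return o+w*(z-o[2])/w[2]
E
python3 - <<'E'
from h import *
ims=[]
for n in ["top","side"]:
    c=eyes.read_camera(n); ims.append(c["color"])
    for q in ["orange_nut","orange_pointer","blue_wing"]:
        for r in nets.search_frame(q,c)[:5]: print(n,q,round(r["p"],2),np.round(r["xyz"]),np.round(px(c,r["xyz"])))
    cv2.imwrite(f"pics/{n}0.png",c["color"])
s=bot.read_state();print(s["clock"],s["eef_pos"],s["tool_rot"])
E
```

```text
top orange_nut 0.93 [ 564. -164.  101.] [324. 168.]
top orange_nut 0.81 [ 483. -343.  100.] [428. 200.]
top orange_nut 0.78 [ 372. -123.   97.] [316. 276.]
top orange_pointer 0.74 [ 566. -157.   94.] [320. 169.]
top orange_pointer 0.71 [ 381. -126.  102.] [317. 270.]
top orange_pointer 0.69 [ 483. -338.  103.] [426. 200.]
top blue_wing 0.82 [574. 199. 105.] [125. 183.]
top blue_wing 0.48 [ 570. -159.  103.] [321. 165.]
side orange_nut 0.93 [ 477. -348.  100.] [305. 336.]
side orange_nut 0.81 [ 372. -133.  102.] [213. 247.]
side orange_nut 0.69 [ 569. -167.  103.] [324. 237.]
side orange_pointer 0.91 [ 484. -348.   95.] [309. 337.]
side orange_pointer 0.77 [ 567. -172.   97.] [323. 241.]
side orange_pointer 0.64 [ 374. -133.   91.] [215. 250.]
side blue_wing 0.56 [574. 191.  98.] [274. 119.]
0.4 [136.0379604  584.29545939 256.10853998] [-3.28292165e-05  1.14142026e-01  9.93464429e-01 -1.56250415e-04]
```

View pics/top0.png

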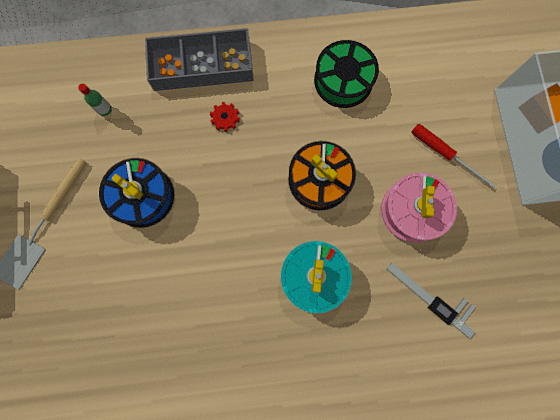

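View pics/side0.png

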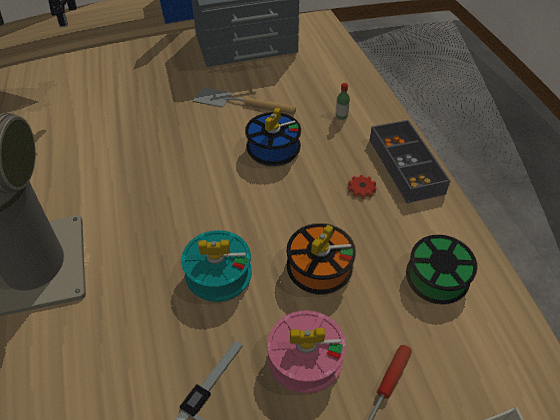

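The nuts that could be confused, by pixel in the top view:
- orange spool: (324,168), the target by its description
- turquoise: (316,276)
- pink: (428,200)
- blue: (128,185), the bystander

The green spool at (347,70) has no nut. In the side view the orange nut is at (322,240). I'll check it in a close crop.

```bash
python3 - <<'E'
from h import *
c=eyes.read_camera("top"); s=eyes.read_camera("side")
a=cv2.resize(c["color"][130:220,280:370],(400,400),interpolation=2); b=cv2.resize(s["color"][205:295,275:365],(400,400),interpolation=2)
cv2.imwrite("pics/crop1.png",np.hstack([a,b]))
# yellow mask axis at z=105 plane
h=cv2.cvtColor(c["color"],cv2.COLOR_BGR2HSV)
m=cv2.inRange(h,(22,150,120),(34,255,255)); m[:130]=0;m[220:]=0;m[:,:280]=0;m[:,370:]=0
v,u=np.nonzero(m); P=np.array([ray(c,x,y,103)[:2] for x,y in zip(u,v)]); mu=P.mean(0); w,V=np.linalg.eigh(np.cov((P-mu).T)); print(len(u),mu,np.sqrt(w),np.degrees(np.arctan2(V[1,1],V[0,1])))
st=bot.read_state()
from scipy.spatial.transform import Rotation as Ro
R=Ro.from_quat(np.roll(st["tool_rot"],-1)).as_matrix(); print(R.round(3)); print(R.T@(np.array([*mu,230])-st["eef_pos"]))
E
```

```text
216 [ 563.82143084 -162.12298954] [ 7.27117126 15.70283643] -142.84105541391682
[[-0.974  0.227  0.   ]
 [ 0.227  0.974 -0.   ]
 [-0.     0.    -1.   ]]
[-585.92625531 -630.02323697   26.29725736]
```

View pics/crop1.png

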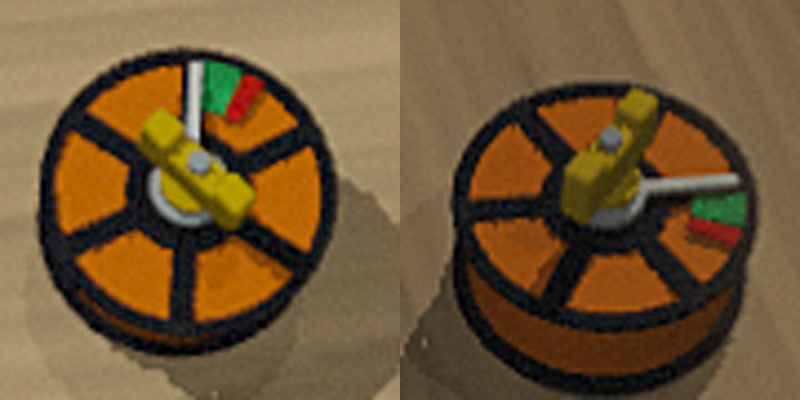

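The crop shows the yellow nut on the orange spool, with the bar at about 37° in world yaw. The white pointer goes straight up in the top view, roughly +x, with the green and red zones clockwise of it. That matches the description, so I'm approaching.

```bash
python3 -m jog '[[[-3.2,-3.5,0,0,0,8],[-6.5,-7,0,0,0,16],[-9.7,-10.5,0,0,0,24],[-13,-14,0,0,0,32],[-16.2,-17.5,0,0,0,40],[-19.5,-21,0,0,0,48],[-22.7,-24.5,0,0,0,56],[-26,-28,0,0,0,64],[-29.2,-31.5,0,0,0,72],[-32.5,-35,0,0,0,80],[-35.7,-38.5,0,0,0,88],[-39,-42,0,0,0,96]]]' 6
python3 - <<'E'
from h import *
from scipy.spatial.transform import Rotation as Ro
st=bot.read_state();R=Ro.from_quat(np.roll(st["tool_rot"],-1)).as_matrix(); print(st["q"],R.round(3)); print(R.T@(np.array([564,-162,230])-st["eef_pos"]))
E
```

```text
clock: 1.7
eef_pos: [421.3, 85.0, 256.8]
tool_rot: [0.0, 0.816, 0.578, 0.001]
wrist_force: [1.0, 0.7, -0.6]
width: 60.0
gripper_force: 0.0
[ 7.95106670e-02 -3.49411838e-01  1.93232495e+00  1.58987184e-04
  1.55724090e+00  4.18850241e-01] [[ 0.333  0.943  0.001]
 [ 0.943 -0.333  0.   ]
 [ 0.001  0.001 -1.   ]]
[-185.42951389  216.72069922   26.93188278]
```

```bash
python3 -m jog '[[[-2.6,3.1,0,0,0,6],[-5.3,6.2,0,0,0,12],[-7.9,9.3,0,0,0,18],[-10.6,12.4,0,0,0,24],[-13.2,15.5,0,0,0,30],[-15.9,18.6,0,0,0,33],[-18.5,21.7,0,0,0,33],[-18.5,21.7,0,0,0,33]]]'
python3 - <<'E'
from h import *
from scipy.spatial.transform import Rotation as Ro
c=eyes.read_camera("wrist"); cv2.imwrite("pics/w1.png",c["color"])
for q in ["orange_nut","orange_pointer"]:
    for r in nets.search_frame(q,c)[:3]: print(q,round(r["p"],2),np.round(r["xyz"]),np.round(px(c,r["xyz"])))
h=cv2.cvtColor(c["color"],cv2.COLOR_BGR2HSV)
m=cv2.inRange(h,(22,150,100),(34,255,255))
n,l,s,ce=cv2.connectedComponentsWithStats(m); i=1+s[1:,4].argmax(); print(s[i],ce[i])
v,u=np.nonzero(l==i); P=np.array([ray(c,x,y,103)[:2] for x,y in zip(u,v)]); mu=P.mean(0); w,V=np.linalg.eigh(np.cov((P-mu).T)); print(mu,np.sqrt(w),np.degrees(np.arctan2(V[1,1],V[0,1])))
st=bot.read_state();R=Ro.from_quat(np.roll(st["tool_rot"],-1)).as_matrix(); print(st["eef_pos"],st["q"],R.round(3))
E
```

```text
clock: 2.5
eef_pos: [566.1, -163.1, 255.1]
tool_rot: [0.0, 0.946, 0.323, -0.001]
wrist_force: [-0.5, 1.3, -0.3]
width: 60.2
gripper_force: 0.0
orange_nut 0.69 [ 469. -332.   88.] [361. 376.]
orange_nut 0.61 [ 566. -162.  106.] [285. 206.]
orange_nut 0.54 [ 386. -118.   85.] [132. 318.]
orange_pointer 0.81 [ 386. -116.   73.] [135. 309.]
orange_pointer 0.8 [ 472. -332.   73.] [360. 364.]
orange_pointer 0.78 [ 574. -164.   99.] [294. 197.]
[ 270  165   31   73 1332] [285.06606607 199.67417417]
[ 568.79366998 -159.65654419] [ 5.30671085 16.38709766] -140.99744249051255
[ 564.89169425 -158.80208815  255.99475256] [-3.61612636e-01  9.57790703e-02  1.52598564e+00  3.45152084e-04
  1.52071333e+00  5.48282246e-01] [[ 0.789  0.614 -0.001]
 [ 0.614 -0.789  0.001]
 [-0.    -0.001 -1.   ]]
```

View pics/w1.png

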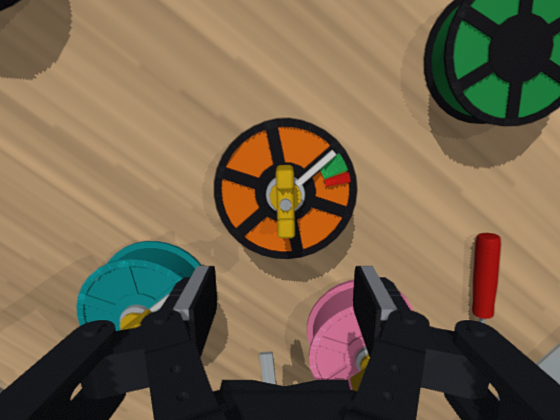

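The wrist view shows the orange spool centred near (286,189), with the bar vertical from (285,166) to (286,237). The pointer runs to its tip at (334,154), with green and red clockwise of it. The bar is aligned with the tool's x axis.

```bash
python3 - <<'E'
from h import *
c=eyes.read_camera("wrist")
for u,v,z in [(286,189,64),(287,194,70),(334,154,71),(285,168,108),(286,235,108),(286,205,104)]: print((u,v,z),ray(c,u,v,z).round(1))
a=ray(c,286,189,64);b=ray(c,334,154,71)
print(np.degrees(np.arctan2(b[1]-a[1],b[0]-a[0])), bot.read_state()["eef_pos"])
E
```

```text
(286, 189, 64) [ 568.2 -155.8   64. ]
(287, 194, 70) [ 566.2 -158.5   70. ]
(334, 154, 71) [ 618.8 -168.5   71. ]
(285, 168, 108) [ 588.2 -139.1  108. ]
(286, 235, 108) [ 546.  -172.9  108. ]
(286, 205, 104) [ 564.8 -158.2  104. ]
-14.0668886282301 [ 564.87522193 -158.31375722  256.3282675 ]
```

```bash
python3 -m jog '[[[0.25,0,3,0,0,0],[0.25,0,6,0,0,0],[0.25,0,9,0,0,0],[0.25,0,11,0,0,0],[0.25,0,12,0,0,0],[0.25,0,12,0,0,0]]]' 5
python3 - <<'E'
from h import *
c=eyes.read_camera("wrist"); cv2.imwrite("pics/w2.png",c["color"])
st=bot.read_state(); print(st["eef_pos"],st["q"],st["torque"])
E
```

```text
clock: 3.3
eef_pos: [566.1, -156.2, 135.2]
tool_rot: [-0.001, 0.946, 0.325, -0.001]
wrist_force: [-0.5, -0.4, 0.7]
width: 49.8
gripper_force: 0.0
[ 566.98927459 -156.74128004  136.73313528] [-3.56880754e-01  1.85491034e-01  1.65019904e+00  4.37596665e-05
  1.30596474e+00  5.51655401e-01] [-0.00874473  0.06557897  0.00410347]
```

View pics/w2.png

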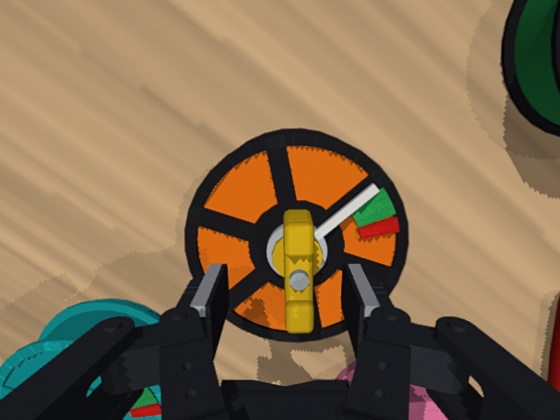

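The bar sits at column 299 between the fingers, whose inner faces are at about 222 and 352. I'll check the lateral offset numerically.

```bash
python3 - <<'E'
from h import *
from scipy.spatial.transform import Rotation as Ro
c=eyes.read_camera("wrist");st=bot.read_state();R=Ro.from_quat(np.roll(st["tool_rot"],-1)).as_matrix();e=np.array(st["eef_pos"])
print(px(c,e+R@[0,0,20]),px(c,e+R@[0,25,20]),px(c,e+R@[0,-25,20]))
h=cv2.cvtColor(c["color"],cv2.COLOR_BGR2HSV);m=cv2.inRange(h,(22,150,100),(34,255,255));n,l,s,ce=cv2.connectedComponentsWithStats(m);i=1+s[1:,4].argmax();print(s[i])
for u,v,z in [(299,213,108),(299,329,108),(299,282,104),(298,240,68),(379,187,71)]:
  w=ray(c,u,v,z);print((u,v,z),w.round(1),(R.T@(w-e)).round(1))
E
```

```text
[289.9049018  285.55616684] [347.67326686 285.48714837] [232.14383375 285.51030348]
[ 270  209   50  123 3578]
(299, 213, 108) [ 593.7 -142.   108. ] [29.8  4.  29.8]
(299, 329, 108) [ 548.  -178.5  108. ] [-28.7   4.6  29.7]
(299, 282, 104) [ 566.2 -164.1  104. ] [-5.5  4.5 33.8]
(298, 240, 68) [ 572.6 -160.1   68. ] [ 2.   5.2 69.8]
(379, 187, 71) [ 623.6 -174.6   71. ] [33.3 48.  66.9]
```

```bash
python3 -m jog '[[[0.05,0.4,0,0,0,0],[0.05,0.4,1.5,0,0,0],[0.05,0.4,2.9,0,0,0],[0.05,0.4,2.9,0,0,0]]]' 5
python3 -m jog '[[[0,0,0,0,0,0],[0,0,0,0,0,0],[0,0,0,0,0,0],[0,0,0,0,0,0],[0,0,0,0,0,0],[0,0,0,0,0,0]]]' 1 30
python3 -c "
from h import *
s=bot.read_state();print(s['eef_pos'],s['wrist_force'],s['torque'],s['q'])"
```

```text
clock: 3.8
eef_pos: [567.9, -159.6, 103.7]
tool_rot: [-0.002, 0.946, 0.325, -0.002]
wrist_force: [-1.0, -0.3, -0.2]
width: 49.8
gripper_force: 0.0
clock: 4.4
eef_pos: [570.4, -160.7, 107.8]
tool_rot: [0.001, 0.946, 0.325, 0.0]
wrist_force: [1.9, -2.9, 0.1]
width: 13.3
gripper_force: 33.0
[ 570.39794421 -160.71673686  107.82970169] [ 1.85088666 -2.92762194  0.09083392] [-0.52528748 -0.26359579  0.01622575] [-3.60951540e-01  2.26534433e-01  1.65949633e+00 -3.59143997e-04
  1.25418162e+00  5.48729058e-01]
```

Gripped, with only about 3 N sideways. I'll turn 48° clockwise (positive about tool z), then look.

```bash
python3 -m jog '[[[0,0,0,0,0,6],[0,0,0,0,0,12],[0,0,0,0,0,18],[0,0,0,0,0,24],[0,0,0,0,0,30],[0,0,0,0,0,36],[0,0,0,0,0,42],[0,0,0,0,0,48],[0,0,0,0,0,48],[0,0,0,0,0,48]]]'
python3 - <<'E'
from h import *
st=bot.read_state(); print(st["eef_pos"],st["q"],st["torque"],st["wrist_force"])
w=eyes.read_camera("wrist");c=eyes.read_camera("top");s=eyes.read_camera("side")
a=cv2.resize(w["color"],(533,400));b=cv2.resize(s["color"][205:285,290:370],(267,267),interpolation=2);d=cv2.resize(c["color"][130:170,300:380],(267,133),interpolation=2)
cv2.imwrite("pics/t1.png",np.hstack([a,np.vstack([b,d])]))
E
```

```text
clock: 5.4
eef_pos: [571.0, -163.3, 107.9]
tool_rot: [0.002, 0.996, -0.089, 0.002]
wrist_force: [6.1, -14.8, -6.6]
width: 12.8
gripper_force: 32.3
[ 571.02725561 -163.27614784  107.91753518] [-0.36284805  0.22713782  1.65863156 -0.0036138   1.25114388  1.38668054] [-2.50245675 -1.00470868  0.08644895] [  6.07482496 -14.77411469  -6.55769115]
```

View pics/t1.png

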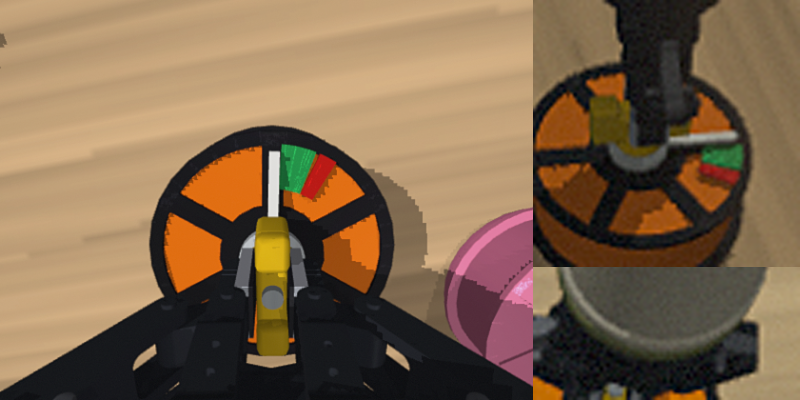

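The wrist view shows the pointer at rest at the left edge of the green, at about (275,155) to (275,215), and the bar nearly parallel to it. The nut is about to bind. I'll take out the side force (about 15 N), turn another 11°, and look.

```bash
python3 -m jog '[[[0.12,0.22,0,0,0,0],[0.12,0.22,0,0,0,2],[0.12,0.22,0,0,0,4],[0.12,0.22,0,0,0,6],[0.12,0.22,0,0,0,8],[0.12,0.22,0,0,0,10],[0.12,0.22,0,0,0,11],[0.12,0.22,0,0,0,11]]]'
python3 - <<'E'
from h import *
st=bot.read_state(); print(st["eef_pos"],st["q"],st["torque"],st["wrist_force"],st["width"])
w=eyes.read_camera("wrist");cv2.imwrite("pics/t2.png",w["color"])
E
```

```text
clock: 6.35
eef_pos: [571.1, -164.2, 107.8]
tool_rot: [0.001, 0.983, -0.184, 0.001]
wrist_force: [1.2, -8.3, -1.8]
width: 13.3
gripper_force: 33.1
[ 571.05368213 -164.18414143  107.83472683] [-0.36508373  0.23022562  1.65518882 -0.00211049  1.25431135  1.57564738] [-1.44269909 -0.2437795   0.25204803] [ 1.20820649 -8.34853101 -1.80510575] 13.285661792858805
```

View pics/t2.png

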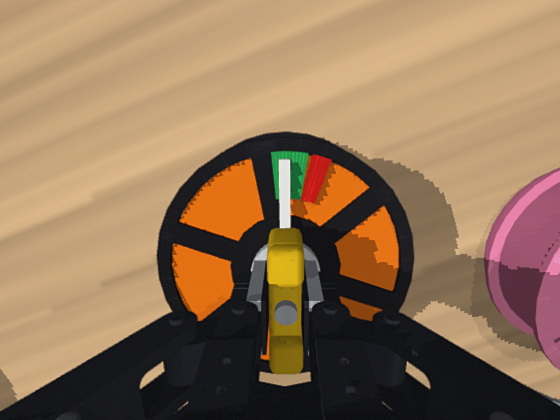

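The pointer, at (285,160) to (285,225), lies in the middle of the green and clear of the red at (317,178). The moment of about 0.25 N m agrees. I'll hold briefly, then turn back 55° (about 10° of twist plus 45°).

```bash
python3 -m jog '[[[0,0,0,0,0,0],[0,0,0,0,0,0],[0,0,0,0,0,-6],[0,0,0,0,0,-12],[0,0,0,0,0,-18],[0,0,0,0,0,-24],[0,0,0,0,0,-30],[0,0,0,0,0,-36],[0,0,0,0,0,-42],[0,0,0,0,0,-48],[0,0,0,0,0,-55],[0,0,0,0,0,-55]]]'
python3 -c "
from h import *
s=bot.read_state();print(s['eef_pos'],s['wrist_force'],s['torque'],s['tool_rot'])"
```

```text
clock: 7.6
eef_pos: [570.6, -161.2, 107.7]
tool_rot: [-0.001, 0.956, 0.294, 0.0]
wrist_force: [-1.5, 4.9, 5.4]
width: 13.0
gripper_force: 33.7
[ 570.64249169 -161.20689616  107.73765471] [-1.45006936  4.85434085  5.35494044] [ 0.89097277  0.28120899 -0.08601803] [-1.18147883e-03  9.55875244e-01  2.93770515e-01  8.27692445e-05]
```

Now I'll release the nut and retreat.

```bash
python3 -m jog '[[[0,0,0,0,0,0],[0,0,0,0,0,0],[0,0,0,0,0,0],[0,0,0,0,0,0],[0,0,-2,0,0,0],[0,0,-5,0,0,0],[0,0,-9,0,0,0],[0,0,-13,0,0,0],[0,0,-13,0,0,0],[0,0,-13,0,0,0]]]' 5
python3 - <<'E'
from h import *
w=eyes.read_camera("wrist");cv2.imwrite("pics/end.png",w["color"]); s=bot.read_state();print(s["eef_pos"],s["tool_rot"])
E
```

```text
clock: 8.6
eef_pos: [571.5, -163.0, 238.9]
tool_rot: [0.001, 0.957, 0.291, 0.001]
wrist_force: [-0.2, 0.4, -0.5]
width: 49.6
gripper_force: 0.0
[ 570.65745635 -162.70024313  237.05080732] [3.17006535e-06 9.56610272e-01 2.91370534e-01 9.19291802e-06]
```

View pics/end.png

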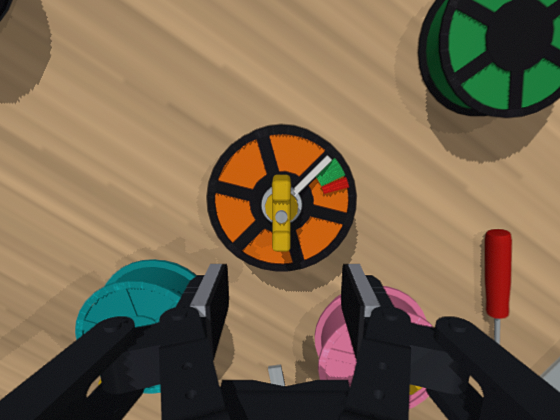

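The pointer is back at rest before the green, with its tip at (329,158). The bar is vertical at (281,215), about 45° anticlockwise of the pointer, and the gripper is clear.

```bash
python3 -c "
from rig import order
print(order.hand_in())"
```

```text
the job is handed in; nothing more can be done
None
```

The orange nut was turned clockwise until it bound with the pointer mid-green (never in the red in any picture), then turned back about 45° and released; the pointer is at rest again, I never went near the blue nut, and the job is handed in (no verdict was returned).

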